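# Refill the sugar bowl at the lump dispenser

### The job

Refill the sugar bowl with the last five lumps in the dispenser: take its lid off and lay it flat on the counter, then hold the bowl by its handle under the chute and push the paddle back with it until all five lumps have slid in. Put the bowl back upright on its coaster and its lid back on. Catch the sugar in the held bowl without handling it or losing any on the counter, set the crockery down rather than dropping it, and leave the tumblers where they stand.

Things in the scene. Friction and masses are not known exactly. Their poses are not given: they have to be found in the camera images.
- coaster: Round cork coaster, 130 mm across, 6 mm thick, fixed to the counter; origin at the centre of its underside. The sugar bowl starts on it and belongs there. The counter is clear for 200 mm from its centre to the left (+y) and all the way to the robot; tumblers stand beyond it (+x), a mat with portafilter and tamper (fixed) further left.
- bowl_handle (a point): Middle of the upright bar of the bowl's D-shaped handle, where the bowl is held. The bar is 10 mm thick radially, 12 mm wide across (pinch it across this width) and 46 mm tall, from 20 to 66 mm above the bowl's underside. This point lies 43 mm above the underside and 82 mm from the bowl's axis, towards -x of the bowl's axes; z up.
- bowl_rim (a point): Centre of the sugar bowl's mouth, on its axis at rim height, 70 mm above the underside; the handle lies towards its -x. 96 mm across outside, 88 mm inside, wall 4 mm.
- bowl: Cream ceramic sugar bowl, round, 70 mm high, foot 72 mm across, 0.22 kg, empty, stiff and sound: grip its handle firmly (about 45 N), held loosely it sags; origin at the centre of its underside, handle towards its -x.
- lid_knob (a point): Middle of the round knob of the bowl's loose lid, where the lid is held: 25 mm across, 32 mm tall; the point lies 36 mm above the lid's underside and 10 mm below the knob's top.
- lid_seat (a point): Point on the lid's axis level with the underside of its brim, 5 mm above the lid's underside, 31 mm below the middle of the knob; it lies at the centre of the bowl's mouth when the lid is on. z up.
- lid: Cream ceramic lid, 98 mm across, 0.12 kg, closing the bowl at the start; a 77 mm plug 5 mm deep under the brim locates it loosely in the 88 mm mouth. Origin at the centre of the plug's underside.
- dispenser: Steel gravity dispenser for sugar lumps, fixed, 515 mm tall, empty clear hopper on a column; origin at counter level. Its -x is its front: the chute runs down towards -x at 36 degrees. The 14 mm base plate begins 70 mm behind the lip (towards +x); in front of that the counter under the chute is clear.
- chute_lip (a point): Middle of the lower edge of the chute's floor, 180 mm above the counter, 170 mm in front of the dispenser's origin. Open steel chute, 46 mm wide inside, side walls 30 mm high. Let go, the lumps are 10 to 45 mm forward of the lip by the time they have dropped 50 mm.
- paddle_mid (a point): Middle of the front face of the push paddle: at rest an upright plate 70 mm wide with a black rubber pad hanging under the chute, face flush below the lip, from 27 to 97 mm below lip level; this point is 55 mm below the lip. Pushed back (towards the dispenser's +x), it turns about a pivot 55 mm behind the lip at lip height.
- gate (a joint): Turn of the paddle and the gate on it, rad: 0 at rest (gate up across the lip, holding the lumps), stop at 0.75; springs shut. The lumps are let go at about 0.4, all at once. A rim held 50 to 60 mm below the lip gives about 0.2 when it has pushed the paddle back 12 mm, 0.35 at 21, 0.45 at 27, with 1 to 5 N. The gate dips up to 40 mm below the lip: keep the rim at least 45 mm below it.
- lump1: Rough brown rock-sugar lump, about 20 x 19 x 18 mm, 11 g; origin at its centre. The lowest in the chute, resting against the gate.
- lump2: Rough brown rock-sugar lump, about 20 x 19 x 18 mm, 11 g; origin at its centre. Number 2 from the gate in the queue on the chute.
- lump3: Rough brown rock-sugar lump, about 20 x 19 x 18 mm, 11 g; origin at its centre. Number 3 from the gate in the queue on the chute.
- lump4: Rough brown rock-sugar lump, about 20 x 19 x 18 mm, 11 g; origin at its centre. Number 4 from the gate in the queue on the chute.
- lump5: Rough brown rock-sugar lump, about 20 x 19 x 18 mm, 11 g; origin at its centre. Number 5 from the gate in the queue on the chute.
- tumbler1_rim (a point): Centre of the mouth of glass espresso tumbler 1 of a row of four standing on a black rubber bar mat (85 x 350 x 4 mm); 60 mm across, 80 mm high, rim about 84 mm above the counter. Bystander.
- tumbler2_rim (a point): Centre of the mouth of glass espresso tumbler 2 of a row of four standing on a black rubber bar mat (85 x 350 x 4 mm); 60 mm across, 80 mm high, rim about 84 mm above the counter. Bystander.
- tumbler3_rim (a point): Centre of the mouth of glass espresso tumbler 3 of a row of four standing on a black rubber bar mat (85 x 350 x 4 mm); 60 mm across, 80 mm high, rim about 84 mm above the counter. Bystander.
- tumbler4_rim (a point): Centre of the mouth of glass espresso tumbler 4 of a row of four standing on a black rubber bar mat (85 x 350 x 4 mm); 60 mm across, 80 mm high, rim about 84 mm above the counter. Bystander.
Not all that is in view belongs to the job. What is shaped like the lid but purple is not meant.

How it is judged (in metres and radians):
On the way, in this order (a step that is already met when the one before it is completed fails the run):
1. the lid lies flat on the counter, let go, clear of the bowl (height (world z) of lid below 0.012 m and angle between lid_seat's own z axis and vertical below 0.12 rad and horizontal distance between lid_seat and bowl_rim above 0.09 m and contact force between the fingers and lid below 0.05 N), for 0.2 s.
2. all five lumps are in the bowl while it is held clear of the counter (horizontal distance between each of lump1, lump2, lump3, lump4, lump5 and bowl_rim below 0.042 m and z of lump1 in the frame of bowl_rim between -0.07 and -0.01 m and z of lump2 in the frame of bowl_rim between -0.07 and -0.01 m and z of lump3 in the frame of bowl_rim between -0.07 and -0.01 m and z of lump4 in the frame of bowl_rim between -0.07 and -0.01 m and z of lump5 in the frame of bowl_rim between -0.07 and -0.01 m and height (world z) of bowl above 0.03 m and contact force between the fingers and bowl above 0.3 N), for 0.2 s.
3. the bowl stands upright on its coaster, let go, with the lumps in it (horizontal distance between each of lump1, lump2, lump3, lump4, lump5 and bowl_rim below 0.042 m and z of lump1 in the frame of bowl_rim between -0.07 and -0.01 m and z of lump2 in the frame of bowl_rim between -0.07 and -0.01 m and z of lump3 in the frame of bowl_rim between -0.07 and -0.01 m and z of lump4 in the frame of bowl_rim between -0.07 and -0.01 m and z of lump5 in the frame of bowl_rim between -0.07 and -0.01 m and horizontal distance between bowl_rim and coaster below 0.03 m and height (world z) of bowl_rim between 0.073 and 0.08 m and angle between bowl_rim's own z axis and vertical below 0.05 rad and contact force between the fingers and bowl below 0.05 N), for 0.2 s.
At the end, for the whole second after the job is handed in: All five lumps are in the bowl, below its rim; the bowl stands upright (within 3 degrees) on the coaster, its axis within 30 mm of the coaster's centre; the lid is seated on the bowl, centred within 8 mm, its brim down on the rim (within 3 mm); all is at rest and let go (all of step 3 and horizontal distance between lid_seat and bowl_rim below 0.008 m and z of lid_seat in the frame of bowl_rim between -0.003 and 0.003 m and angle between the z axis of lid_seat and the z axis of bowl_rim, either way round below 0.06 rad and linear speed of each of bowl, lid below 0.02 m/s and contact force between the fingers and lid below 0.05 N); the robot touches nothing.
It fails at once if a sugar lump lands on the counter (height (world z) of any of lump1, lump2, lump3, lump4, lump5 below 0.012 m).
It fails at once if the fingers touch the sugar (contact force between the fingers and lump1 above 0.1 N or contact force between the fingers and lump2 above 0.1 N or contact force between the fingers and lump3 above 0.1 N or contact force between the fingers and lump4 above 0.1 N or contact force between the fingers and lump5 above 0.1 N).
It fails at once if the bowl or the lid is dropped (moves faster than 0.45 m/s while not held) ((contact force between the fingers and bowl below 0.02 N and linear speed of bowl above 0.45 m/s) or (contact force between the fingers and lid below 0.02 N and linear speed of lid above 0.45 m/s)).
It fails at once if a tumbler is shifted by more than 25 mm or knocked over (distance of any of tumbler1_rim, tumbler2_rim, tumbler3_rim, tumbler4_rim from where it was at the start of the episode above 0.025 m).
It also fails if it takes over 72 s, if anything falls off the work surface, if the arm or the gripper's body presses on something with over 40 N, if the wrist force passes 120 N, or if a joint passes its speed limit or range.

### The arm

A 6-joint arm with a two-finger parallel gripper is mounted at the origin on the work surface. World frame = base frame: x ahead of the robot, y to its left, z up, the work surface at z = 0. Lengths are in mm, angles in rad, forces in N, time in s.
With the tool pointing down it reaches from about 200 to 875 mm from the base axis. Payload 3.4 kg.
Tool frame: the origin (TCP) lies on the front face of the gripper's body, between the roots of the fingers; the fingertips stand 97 mm ahead of it and the grasp point (between the pads) lies 78 mm ahead of it (grip_point_offset is the distance from the TCP to the grasp point, in mm); z points along the fingers, y is the line along which they close (so a half turn about z gives the same grasp; the last joint's range is limited). The gripper opens to 94 mm and grips with 3 to 60 N. Pads are 16 mm wide; open, the fingers measure 119 mm over their backs; the gripper's body (75 mm by 177 mm) begins 78 mm behind the grasp point.
Start: joints at [1.007, 0.276, 1.505, -0, 1.361, -0.121], TCP at [246.388, 519.565, 302.693] pointing down, gripper open.
Joint ranges: [-2.89, 2.89], [-0.75, 2.08], [0.22, 2.7], [-1.18, 4.32], [0.11, 2.71], [-2.7, 2.7]. Speed limits (rad/s): [2.57, 2.57, 3.14, 3.14, 3.14, 3.14].

### API

Orientations are given as a unit quaternion [x, y, z, w].
In Python, from cell import get_obs, grab_frame, camera_params, finish_job, look_for, grip_point_offset gives the robot as it stands. The module is installed in compiled form; this text tells all that it offers.
- The arm moves only by the tool servo_tool, never from a script. Its argument "increments" is a list that holds one entry, the list of rows, each a list of 5 numbers: the shift along the tool's x, y, z in units of 50 mm (1.0 is 50 mm), then the turn about the tool's z in units of 5 degrees (1.0 is 5 degrees), then the opening, from 0 (shut) to 1 (fully open). In form: [[[tx, ty, tz, roll, grip], ...]]. A call has exactly 5 rows; each row is the pose to reach, as a shift and turn from the pose commanded when the call began, along the tool's axes at that moment; what a row does not reach only later rows make up. A row lasts 1/10 s, in which the tool goes at most 50 mm and 8.59 degrees, less where a joint would pass 70% of its speed; a pose out of reach is approached as far as the arm can. A call with a gripper value outside its range is refused whole. The fingers move at their own pace and stop on an object; the grip force is fixed at half the most. Time passes only in rows, so rows that repeat a pose let the fingers close, or fill a call up. It gives the time, the measured TCP pose, the force and the opening at its end, in the units of the state.
- get_obs(): the state, without advancing time (a new reading comes with each control period).
- grab_frame(name): name is "scene" or "top"; returns (picture, depth): 400x640x3 uint8, blue, green, red; 400x640 float32, mm along the optical axis (not along the pixel's ray), 0 where there is no reading.
- camera_params(name): a dict with "fx", "fy", "cx", "cy" (pixels), "rvec" (rotation vector, rad) and "tvec" (3), from world to camera coordinates, as OpenCV has them. Camera axes: x right, y down, z forward; pixel columns grow to the right and rows downward; lengths in mm; the calibration is good to about 2 mm. A picture is of the moment at which its call begins. camera_params takes no time and is no camera call.
- finish_job(): hands the job in, once; it reports no verdict.
Trained networks look in the newest picture that a camera, given by its name, has taken for a name from the list of things; names that differ only in an ending like _2 or _b are one class to them, and where a whole thing is asked for, a point or a joint stands for the part that bears it (a point fixed in the world has none). Each returns a list of dicts, best first, with "confidence" (0 to 1); they miss things now and then, are a little off and sometimes report something else, mostly with a low value. They report only what shows in the picture. A call takes as long as a camera call. They do not tell look-alikes from the thing itself.
- look_for(camera, query): "at" ([column, row] as shares, 0 to 1, of the picture: columns of its width, rows of its height, amid what is visible of it).
The state is a dict: "clock": time; "joint_positions": joint angles; "qvel": joint speeds; "joint_efforts": joint torques, N m; "tcp_pos": TCP position; "ee_rot": TCP orientation; "ft_force": force on the tool from outside, world axes, zero at the start; "wrist_torque": the same for the moment, N m; "finger_gap": finger opening in mm.
Only numpy, scipy, OpenCV 4.12 (cv2) and the standard library are available. Lean on these libraries where they do the work, as an engineer would, in place of code of your own. Each camera call takes 0.05 s, during which the arm holds its last target. There are 200 camera calls.

## Working session

There is one attempt and no reset: what is moved stays moved. The work goes in short steps, Python scripts to look and compute and a tool call to move; the robot and the scene stay as the last step left them, time stands still between calls to the robot, and variables do not carry over. Pictures are saved under pics/ and viewed, on a budget of 10 in all, crops included, one or two more only if the job needs it, and the job is handed in when it is done.

Besides the shell and the picture viewer there is one more tool, called after "Call:" in YAML: its name, and indented under it one key for each argument. servo_tool: Moves the arm, as the interface text tells. Its arguments: {"type":"object","properties":{"increments":{"type":"array","items":{"type":"array","items":{"type":"array","items":{"type":"number"}}}}},"required":["increments"]}

```bash
mkdir -p pics
cat > h.py <<'E'
import numpy as np, cv2
from cell import *
def cam(n):
    p=camera_params(n); K=np.array([[p["fx"],0,p["cx"]],[0,p["fy"],p["cy"]],[0,0,1.]])
    R=cv2.Rodrigues(np.array(p["rvec"],float))[0]; return K,R,np.array(p["tvec"],float).ravel()
def ray(n,u,v):
    K,R,t=cam(n); d=R.T@np.linalg.inv(K)@np.array([u,v,1.]); return -R.T@t,d
def at_z(n,u,v,z):
    o,d=ray(n,u,v); return o+d*(z-o[2])/d[2]
def cloud(n,depth):
    K,R,t=cam(n); v,u=np.mgrid[:400,:640]
    P=np.stack([(u-K[0,2])/K[0,0]*depth,(v-K[1,2])/K[1,1]*depth,depth],-1)
    return (P-t)@R
def proj(n,X):
    K,R,t=cam(n); p=K@(R@np.array(X,float)+t); return p[:2]/p[2]
E
cat > look.py <<'E'
from h import *
o=get_obs(); print(o["clock"],o["tcp_pos"],o["ee_rot"],grip_point_offset() if callable(grip_point_offset) else grip_point_offset)
im={}
for n in ["scene","top"]:
    f,d=grab_frame(n); im[n]=f; np.savez(f"f_{n}.npz",f=f,d=d); C=cloud(n,d)
    K,R,t=cam(n); print(n,"cam at",(-R.T@t).round(),K[0,0])
    for q in ["coaster","bowl","bowl_handle","bowl_rim","lid","lid_knob","dispenser","chute_lip","paddle_mid","lump1","tumbler1_rim"]:
        for r in look_for(n,q)[:4]:
            u,v=r["at"][0]*640,r["at"][1]*400
            ui,vi=min(int(u),639),min(int(v),399)
            print(n,q,round(r["confidence"],2),round(u),round(v),C[vi,ui].round() if d[vi,ui]>0 else None)
    cv2.imwrite(f"pics/{n}0.png",f)
E
python3 look.py
```

```text
0.0 [246.18861036 519.21418594 301.82709154] [ 2.19595116e-01  9.75590700e-01 -8.34459728e-04 -2.73656092e-04] 78.39999999999999
scene cam at [1054. -713.  930.] 365.9352964568347
scene coaster 0.78 373 203 [572.  34.  22.]
scene coaster 0.62 268 225 [ 502. -358.  170.]
scene bowl 0.8 374 194 [573.  30.  69.]
scene bowl_handle 0.9 372 202 [568.  32.  25.]
scene bowl_handle 0.27 267 224 [ 499. -356.  170.]
scene bowl_rim 0.51 377 196 [581.  37.  55.]
scene lid 0.8 343 175 [400.  63.  23.]
scene lid 0.7 377 184 [558.  61.  84.]
scene lid_knob 0.96 382 181 [563.  77.  86.]
scene lid_knob 0.71 342 174 [395.  62.  26.]
scene dispenser 0.69 199 228 [ 642. -578.  467.]
scene chute_lip 0.46 264 212 [ 495. -356.  219.]
scene chute_lip 0.41 375 183 [554.  55.  86.]
scene chute_lip 0.29 375 194 [577.  30.  67.]
scene paddle_mid 0.79 268 222 [ 497. -351.  176.]
scene tumbler1_rim 0.93 374 251 [ 705. -124.   20.]
scene tumbler1_rim 0.48 426 208 [738.  80.  82.]
top cam at [ 412. -209. 1025.] 402.3623703358703
top coaster 0.89 225 229 [513.  43.   5.]
top bowl 0.84 215 233 [500.  66.   4.]
top bowl 0.72 235 147 [729.  24.   9.]
top bowl 0.38 224 228 [515.  46.   5.]
top bowl_handle 0.51 192 222 [518. 103.  82.]
top bowl_rim 0.66 212 229 [505.  53.  81.]
top lid 0.98 202 208 [550.  71. 116.]
top lid 0.74 208 276 [392.  66.  46.]
top lid_knob 0.92 204 211 [543.  65. 113.]
top lid_knob 0.86 212 277 [390.  62.  33.]
top dispenser 0.91 536 195 [ 510. -483.  511.]
top chute_lip 0.86 432 228 None
top paddle_mid 0.59 385 245 [ 465. -337.  182.]
top paddle_mid 0.59 201 212 [540.  73. 116.]
top lump1 0.57 266 152 [713. -56.   9.]
top lump1 0.5 390 249 [ 454. -344.  200.]
top lump1 0.5 405 241 [ 471. -371.  221.]
top lump1 0.48 412 239 [ 472. -384.  232.]
top tumbler1_rim 0.87 299 146 [ 733. -144.    6.]
```

View pics/top0.png

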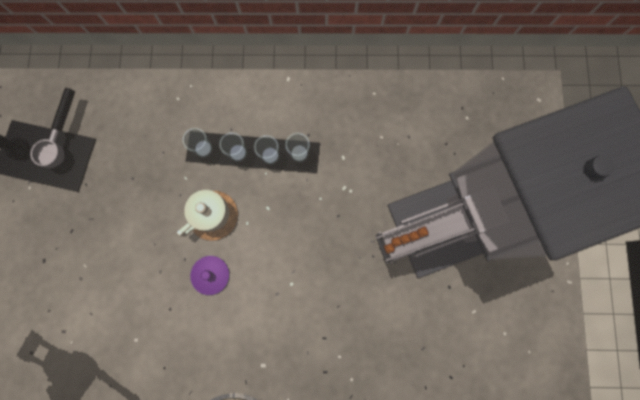

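View pics/scene0.png

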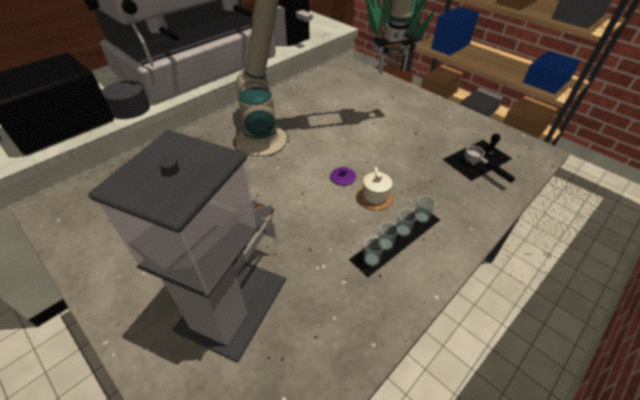

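```bash
cat > m.py <<'E'
from h import *
g=np.load("f_top.npz"); f,d=g["f"],g["d"]; C=cloud("top",d)
hsv=cv2.cvtColor(f,cv2.COLOR_BGR2HSV)
print("px lid",hsv[205,195],"handle",hsv[229,186],"coaster",hsv[225,233],"purple",hsv[285,205],"counter",hsv[260,280])
a=cv2.resize(f[180:300,165:265],None,fx=4,fy=4,interpolation=cv2.INTER_CUBIC)
b=cv2.resize(f[170:290,370:470],None,fx=4,fy=4,interpolation=cv2.INTER_CUBIC)
cv2.imwrite("pics/crop1.png",np.hstack([a,b]))
w=C[180:300,165:265]; z=w[...,2]
print("counter z",np.median(C[300:340,260:320,2]))
h=hsv[180:300,165:265]
cream=(h[...,2]>150)&(h[...,1]<110)&(z>30)
for lo,hi in [(103,125),(76,100),(55,76)]:
    m=cream&(z>lo)&(z<hi); P=w[m]; print(lo,hi,m.sum(),P.mean(0).round(1),P.min(0).round(),P.max(0).round())
E
python3 m.py
```

```text
px lid [ 36  27 200] handle [ 30  26 174] coaster [14 93 96] purple [142 118 136] counter [ 16  39 149]
counter z -0.5655154782290595
103 125 82 [548.6  74.3 115.1] [537.  64. 106.] [560.  86. 120.]
76 100 1118 [547.9  73.   81.9] [502.  26.  76.] [597. 122.  89.]
55 76 83 [508.4 117.4  70.8] [488.  30.  56.] [595. 140.  76.]
```

View pics/crop1.png

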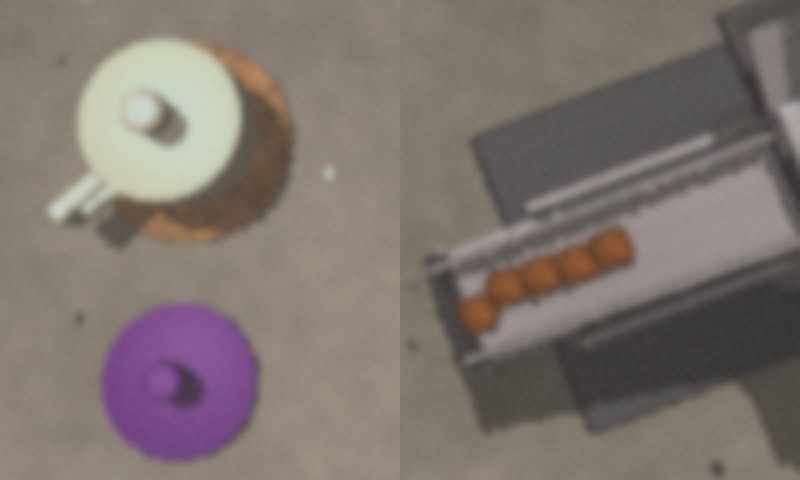

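```bash
cat > m2.py <<'E'
from h import *
from scipy.optimize import least_squares
g=np.load("f_top.npz"); f,d=g["f"],g["d"]; C=cloud("top",d)
hsv=cv2.cvtColor(f,cv2.COLOR_BGR2HSV)
# coaster: convex hull of saturated orange, outer edge, known R
m=np.zeros(d.shape,np.uint8); m[180:250,165:265]=((hsv[180:250,165:265,1]>80)&(hsv[180:250,165:265,0]<25))*255
m=cv2.morphologyEx(m,cv2.MORPH_OPEN,np.ones((3,3)))
ps=np.argwhere(m>0)[:,::-1]; hull=cv2.convexHull(ps.astype(np.int32))[:,0]
W=np.array([at_z("top",u,v,6)[:2] for u,v in ps])
r=least_squares(lambda c:np.maximum(np.hypot(*(W-c).T)-65,0)*3+0*W[:,0],W.mean(0)).x
H=np.array([at_z("top",u,v,6)[:2] for u,v in hull])
H=H[(H[:,1]<70)]  # right side is true edge
s=least_squares(lambda c:np.hypot(*(H-c).T)-65,W.mean(0),loss="soft_l1").x
print("coaster",r,s,m.sum()//255)
# lid disc
c=np.zeros_like(m); sub=hsv[180:250,165:265]; c[180:250,165:265]=((sub[...,2]>155)&(sub[...,1]<60)&(C[180:250,165:265,2]>40))*255
n,l,st,ce=cv2.connectedComponentsWithStats(c); k=1+np.argmax(st[1:,4]); big=(l==k).astype(np.uint8)
op=cv2.morphologyEx(big,cv2.MORPH_OPEN,cv2.getStructuringElement(cv2.MORPH_ELLIPSE,(15,15)))
cn=max(cv2.findContours(op,0,cv2.CHAIN_APPROX_NONE)[0],key=len)
e=cv2.fitEllipse(cn); print("lid ellipse",e); ax=at_z("top",*e[0],79); print("lid centre",ax)
for z in (76,82): print(z,at_z("top",*e[0],z))
hd=np.argwhere((c>0)&(op==0))[:,::-1]; 
Hd=np.array([at_z("top",u,v,72)[:2] for u,v in hd]); q=Hd-ax[:2]; rr=np.hypot(*q.T); sel=(q[:,0]<-20)&(q[:,1]>15)&(rr>60)
print("handle",sel.sum(),rr[sel].max(),q[sel].mean(0),np.degrees(np.arctan2(*q[sel].mean(0)[::-1])))
far=sel&(rr>75); print("far",far.sum(),q[far].mean(0),np.degrees(np.arctan2(*q[far].mean(0)[::-1])))
K=C[(C[...,2]>108)&(C[...,2]<125)&(np.hypot(C[...,0]-548,C[...,1]-73)<25)]; print("knob",K.mean(0),K.min(0),K.max(0))
u,v=np.array([201,207]); print("knobtop px",at_z("top",200.8,207.3,117))
# dispenser
A=at_z("top",388.25,204.5,14);B=at_z("top",417.5,278,14); print("plate",A,B,np.linalg.norm(A-B))
M=(A+B)/2;t=(B-A)[:2]/np.linalg.norm((B-A)[:2]); fr=np.array([t[1],-t[0]]); fr*=np.sign(fr[1]); print("front",fr,"lip",M[:2]+70*fr, "yaw",np.degrees(np.arctan2(-fr[1],-fr[0])))
for z in (180,204): print(z,at_z("top",378.8,234.5,z),at_z("top",387,260,z))
# chute floor plane
Q=C[225:255,395:455].reshape(-1,3); Q=Q[(Q[:,2]>170)&(Q[:,2]<330)]
hs=hsv[225:255,395:455].reshape(-1,3); 
for it in range(6):
    mu=np.median(Q,0) if it==0 else Q.mean(0); nn=np.linalg.svd(Q-mu,full_matrices=0)[2][2]; nn*=np.sign(nn[2]); Q=Q[np.abs((Q-mu)@nn)<(8 if it<3 else 4)]
print("plane",nn,len(Q),np.degrees(np.arccos(nn[2])),"frontdir",np.degrees(np.arctan2(nn[1],nn[0])))
# line where plane z=180 (top surface)
h=nn[:2]/np.linalg.norm(nn[:2]); D=mu[:2]+h*(mu[2]-180)/np.tan(np.arccos(nn[2])); print("z=180 pt on floor",D)
for X in ["scene","top"]: pass
E
python3 m2.py
```

```text
coaster [540.36477659  63.97603741] [546.73406839  77.67484159] 512
lid ellipse ((202.65328979492188, 208.5299530029297), (33.640995025634766, 41.93545150756836), 42.669395446777344)
lid centre [551.37395477  78.502976    79.        ]
76 [551.81555461  79.41485791  76.        ]
82 [550.93235493  77.59109409  82.        ]
handle 49 83.93705357595563 [-52.17654538  49.21750803] 136.67161918546654
far 18 [-57.29392996  55.44085479] 135.94171311663376
knob [548.28376844  72.99729474 114.82704464] [536.53318696  61.47806738 108.04310854] [559.68274629  86.32860332 120.40245294]
knobtop px [548.58994083  71.38731928 117.        ]
plate [ 575.89788315 -374.4047333    14.        ] [ 393.22430079 -443.17812686   14.        ] 195.19072046486014
front [-0.35233946  0.93587227] lip [ 459.89732959 -343.28037128] yaw -69.36952597060301
180 [ 485.08049171 -326.43854549  180.        ] [ 432.29668775 -342.73147992  180.        ]
204 [ 483.00785539 -323.10764263  204.        ] [ 431.7227588  -338.93796659  204.        ]
plane [-0.82650711  0.13005645  0.54769637] 535 56.790882477671104 frontdir 171.05745233017538
z=180 pt on floor [ 443.12469722 -397.19947577]
```

The cream lid on the bowl (px 203,209) fits the description. The purple one (px 210,275) is the decoy, and the crop confirms this. I'm moving above the cream knob at about (548, 73).

Call:
servo_tool:
  increments:
    - [[-0.6, -0.35, 0.05, 0, 0.8], [-1.4, -0.82, 0.1, 0, 0.8], [-2.25, -1.32, 0.18, 0, 0.8], [-3.1, -1.82, 0.26, 0, 0.8], [-3.95, -2.32, 0.34, 0, 0.8]]

```text
clock: 1.7
tcp_pos: [375.9, 328.6, 285.7]
ee_rot: [0.219, 0.976, 0.0, 0.0]
ft_force: [0.8, 0.1, 0.7]
finger_gap: 75.4
```

Call:
servo_tool:
  increments:
    - [[-0.85, -0.5, 0.08, 0, 0.7], [-1.7, -1.0, 0.16, 0, 0.7], [-2.55, -1.5, 0.24, 0, 0.7], [-3.4, -2.0, 0.32, 0, 0.7], [-4.1, -2.4, 0.4, 0, 0.7]]

```text
clock: 2.2
tcp_pos: [510.2, 131.5, 265.7]
ee_rot: [0.22, 0.975, 0.0, 0.001]
ft_force: [0.0, 1.0, -1.2]
finger_gap: 65.9
```

```bash
cat > d.py <<'E'
import sys; from h import *
from scipy.spatial.transform import Rotation as Ro
o=get_obs(); R=Ro.from_quat(o["ee_rot"]).as_matrix(); p=np.array(o["tcp_pos"])
np.set_printoptions(suppress=True,precision=3)
print("t",round(o["clock"],2),"tcp",p.round(1),"gap",round(o["finger_gap"],1),"F",np.round(o["ft_force"],1),"tool-y deg",round(np.degrees(np.arctan2(R[1,1],R[0,1])),2),"z",R[:,2])
a=list(map(float,sys.argv[1:]))
if a:  # grasp-point target (x,y,z)
    D=np.array(a[:3])+[0,0,78.4]-p; print("units",R.T@D/50)
E
python3 d.py 548.3 73.0 109
```

```text
t 2.2 tcp [510.2 131.5 265.7] gap 65.9 F [ 0.   1.  -1.2] tool-y deg 64.56 z [ 0.001 -0.    -1.   ]
units [-1.189 -0.73   1.568]
```

Call:
servo_tool:
  increments:
    - [[-0.7, -0.43, 0.3, 0, 0.7], [-1.1, -0.68, 0.6, 0, 0.7], [-1.19, -0.73, 0.9, 0, 0.7], [-1.19, -0.73, 1.2, 0, 0.7], [-1.19, -0.73, 1.35, 0, 0.7]]

```text
clock: 2.7
tcp_pos: [546.7, 74.9, 196.8]
ee_rot: [0.22, 0.975, -0.0, -0.001]
ft_force: [0.3, -0.4, -0.2]
finger_gap: 65.9
```

```bash
python3 d.py 548.3 73.0 109
cat > pic.py <<'E'
import sys; from h import *
# pic.py cam name u0 u1 v0 v1 scale
n,name=sys.argv[1:3]; u0,u1,v0,v1,s=map(int,sys.argv[3:8]); f,d=grab_frame(n); np.savez(f"f_{n}.npz",f=f,d=d)
cv2.imwrite(f"pics/{name}.png",cv2.resize(f[v0:v1,u0:u1],None,fx=s,fy=s,interpolation=cv2.INTER_CUBIC))
E
python3 pic.py scene s1 320 440 120 220 6
```

```text
t 2.7 tcp [546.7  74.9 196.8] gap 65.9 F [ 0.3 -0.4 -0.2] tool-y deg 64.58 z [-0.002  0.    -1.   ]
units [-0.046 -0.021  0.188]
```

View pics/s1.png

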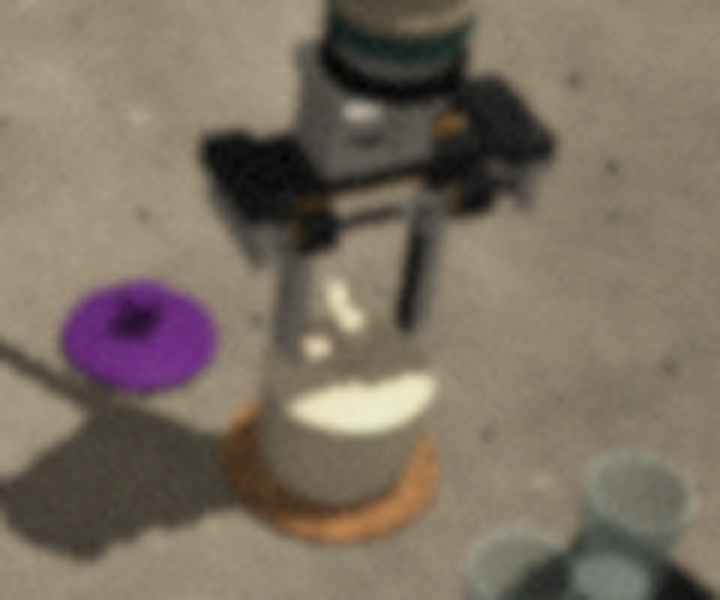

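The fingers straddle the cream knob (crop about 345,305), so I'm lowering and closing.

Call:
servo_tool:
  increments:
    - [[-0.02, 0, 0.1, 0, 0.7], [-0.03, -0.01, 0.2, 0, 0.7], [-0.03, -0.01, 0.2, 0, 0], [-0.03, -0.01, 0.2, 0, 0], [-0.03, -0.01, 0.2, 0, 0]]

```text
clock: 3.25
tcp_pos: [548.4, 74.4, 188.6]
ee_rot: [0.219, 0.976, 0.0, 0.0]
ft_force: [0.7, 1.0, 0.3]
finger_gap: 45.2
```

Call:
servo_tool:
  increments:
    - [[0, 0, 0, 0, 0], [0, 0, 0, 0, 0], [0, 0, 0, 0, 0], [0, 0, -0.1, 0, 0], [0, 0, -0.25, 0, 0]]

```text
clock: 3.75
tcp_pos: [547.8, 74.3, 200.6]
ee_rot: [0.22, 0.976, -0.0, -0.001]
ft_force: [-0.3, 0.1, -1.1]
finger_gap: 24.5
```

```bash
python3 d.py 548 223 60
```

```text
t 3.75 tcp [547.8  74.3 200.6] gap 24.5 F [-0.3  0.1 -1.1] tool-y deg 64.63 z [-0.001  0.    -1.   ]
units [1.269 2.69  1.243]
```

Call:
servo_tool:
  increments:
    - [[0, 0, -0.3, 0, 0], [0.2, 0.4, -0.5, 0, 0], [0.5, 1.1, -0.5, 0, 0], [0.8, 1.7, -0.3, 0, 0], [1.05, 2.25, 0.1, 0, 0]]

```text
clock: 4.25
tcp_pos: [550.1, 200.1, 197.7]
ee_rot: [0.22, 0.976, 0.001, 0.002]
ft_force: [-0.5, -0.3, -1.7]
finger_gap: 24.5
```

Call:
servo_tool:
  increments:
    - [[0.15, 0.3, 0.3, 0, 0], [0.22, 0.44, 0.7, 0, 0], [0.22, 0.44, 1.05, 0, 0], [0.22, 0.44, 1.25, 0, 0], [0.22, 0.44, 1.35, 0, 0]]

```text
clock: 4.75
tcp_pos: [548.1, 222.5, 127.1]
ee_rot: [0.22, 0.976, -0.001, -0.001]
ft_force: [-0.9, 0.3, -1.2]
finger_gap: 24.4
```

```bash
python3 d.py 548 223 39.2
python3 - <<'E'
from h import *
f,d=grab_frame("top"); np.savez("f_top.npz",f=f,d=d); print(proj("top",[548,223,5]),proj("top",[548,73,76]))
E
```

```text
t 4.75 tcp [548.1 222.5 127.1] gap 24.4 F [-0.9  0.3 -1.2] tool-y deg 64.62 z [-0.002 -0.001 -1.   ]
units [0.006 0.008 0.19 ]
[155.17896591 213.55302883] [205.22759924 210.13184021]
```

Call:
servo_tool:
  increments:
    - [[0, 0, 0.06, 0, 0], [0, 0, 0.11, 0, 0], [0, 0, 0.15, 0, 0], [0, 0, 0.18, 0, 0], [0, 0, 0.18, 0, 0]]

```text
clock: 5.3
tcp_pos: [548.4, 223.0, 119.2]
ee_rot: [0.22, 0.976, 0.0, 0.0]
ft_force: [-0.4, 0.8, -1.7]
finger_gap: 24.4
```

Call:
servo_tool:
  increments:
    - [[0, 0, 0.02, 0, 0], [0, 0, 0.03, 0, 0], [0, 0, 0.04, 0, 0], [0, 0, 0.05, 0, 0], [0, 0, 0.05, 0, 0]]

```text
clock: 5.8
tcp_pos: [548.5, 223.1, 117.3]
ee_rot: [0.22, 0.976, 0.0, 0.0]
ft_force: [-0.9, -0.5, 5.1]
finger_gap: 24.2
```

Call:
servo_tool:
  increments:
    - [[0, 0, 0, 0, 0.5], [0, 0, 0, 0, 0.5], [0, 0, 0, 0, 0.5], [0, 0, -0.1, 0, 0.5], [0, 0, -0.5, 0, 0.5]]

```text
clock: 6.3
tcp_pos: [547.2, 222.6, 140.1]
ee_rot: [0.22, 0.976, -0.001, -0.002]
ft_force: [0.8, 0.3, 0.5]
finger_gap: 46.9
```

Call:
servo_tool:
  increments:
    - [[0, 0.1, -0.5, 0, 0.5], [0, 0.3, -1.2, 0, 0.5], [0, 0.6, -2.0, 0, 0.5], [0, 1.0, -2.6, 0, 0.5], [0, 1.5, -2.6, 0, 0.5]]

```text
clock: 6.8
tcp_pos: [582.7, 291.7, 277.9]
ee_rot: [0.22, 0.975, 0.003, 0.004]
ft_force: [0.2, 0.6, 0.3]
finger_gap: 47.0
```

```bash
python3 d.py; python3 pic.py top t1 140 260 170 270 6
python3 - <<'E'
from h import *
for q in ["bowl_rim","bowl_handle","lid_knob","bowl"]:
    for r in look_for("top",q)[:2]:
        u,v=r["at"][0]*640,r["at"][1]*400; print(q,round(r["confidence"],2),round(u,1),round(v,1),at_z("top",u,v,{"bowl_rim":76,"bowl_handle":70,"lid_knob":46,"bowl":50}[q]).round())
E
```

```text
t 6.8 tcp [582.7 291.7 277.9] gap 47.0 F [0.2 0.6 0.3] tool-y deg 64.59 z [ 0.01   0.004 -1.   ]
bowl_rim 0.73 423.0 231.0 [ 503. -445.   76.]
bowl_rim 0.63 206.3 209.9 [549.  71.  76.]
bowl_handle 0.71 208.0 210.2 [549.  68.  70.]
lid_knob 0.78 211.9 276.1 [392.  57.  46.]
lid_knob 0.77 155.7 214.3 [541. 204.  46.]
bowl 0.6 206.8 218.9 [530.  76.  50.]
```

View pics/t1.png

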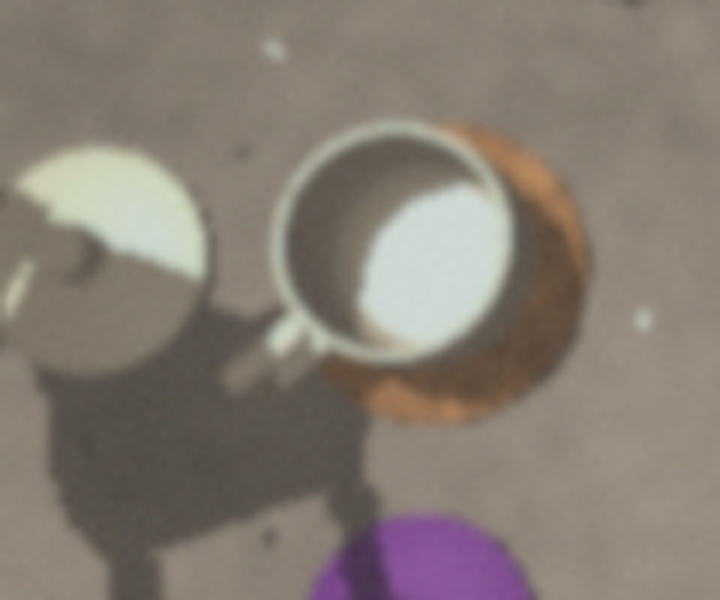

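Run:
```python
from h import *
def w(x,y,z): return at_z("top",(x+.5)/6-.5+140,(y+.5)/6-.5+170,z)
A=w(394,241,76); print("axis",A, "r",w(515,241,76)-A); print("coaster",w(436,268,6))
for x,y in [(237,380),(244,372),(262,358),(288,333)]:
    h=w(x,y,72)-A; print(h[:2],np.hypot(*h[:2]),np.degrees(np.arctan2(h[1],h[0])))
print("lid",w(97,260,8))
```

```text
axis [548.92398019  72.9986407   76.        ] r [  0.47490774 -48.460241     0.        ]
coaster [547.52874058  75.10244515   6.        ]
[-55.8376222   60.67810218] 82.46012452888887 132.62109629402207
[-52.6250563   58.09502065] 78.38640172178965 132.17168488711275
[-46.97117168  51.26859957] 69.53244041938851 132.49523433621852
[-36.87706773  41.51047786] 55.52511050748342 131.61723924525052
lid [549.26258744 220.3813199    8.        ]
```

Call:
servo_tool:
  increments:
    - [[0.05, -0.6, 0.1, 1.0, 0.5], [0.1, -1.4, 0.3, 2.2, 0.5], [0.15, -2.2, 0.6, 3.4, 0.5], [0.2, -3.0, 1.0, 4.2, 0.5], [0.25, -3.6, 1.35, 4.46, 0.5]]

```text
clock: 7.55
tcp_pos: [489.3, 131.0, 202.9]
ee_rot: [0.405, 0.914, -0.001, -0.001]
ft_force: [1.0, 0.1, -0.2]
finger_gap: 47.2
```

Call:
servo_tool:
  increments:
    - [[0, 0, 0.1, 0, 0.5], [0, 0, 0.1, 0, 0.5], [0, 0, 0.1, 0, 0.5], [0, 0, 0.1, 0, 0.5], [0, 0, 0.1, 0, 0.5]]

```text
clock: 8.05
tcp_pos: [493.0, 134.2, 199.7]
ee_rot: [0.404, 0.915, 0.0, 0.001]
ft_force: [0.2, -0.1, 0.2]
finger_gap: 46.8
```

```bash
python3 d.py 493.7 133.6 49
```

```text
t 8.05 tcp [493.  134.2 199.7] gap 46.8 F [ 0.2 -0.1  0.2] tool-y deg 42.39 z [ 0.001  0.    -1.   ]
units [-0.018  0.     1.445]
```

Call:
servo_tool:
  increments:
    - [[-0.02, 0, 0.3, 0, 0.5], [-0.02, 0, 0.7, 0, 0.5], [-0.02, 0, 1.05, 0, 0.5], [-0.02, 0, 1.3, 0, 0.5], [-0.02, 0, 1.44, 0, 0.5]]

```text
clock: 8.55
tcp_pos: [492.8, 133.3, 126.3]
ee_rot: [0.404, 0.915, -0.0, -0.0]
ft_force: [0.6, 0.2, -0.6]
finger_gap: 46.7
```

Call:
servo_tool:
  increments:
    - [[0, 0, 0, 0, 0.5], [0, 0, 0, 0, 0], [0, 0, 0, 0, 0], [0, 0, 0, 0, 0], [0, 0, 0, 0, 0]]

```text
clock: 9.05
tcp_pos: [493.1, 132.8, 127.7]
ee_rot: [0.404, 0.915, 0.0, 0.0]
ft_force: [0.0, -0.2, 0.5]
finger_gap: 18.6
```

Call:
servo_tool:
  increments:
    - [[0, 0, 0, 0, 0], [0, 0, 0, 0, 0], [0, 0, 0, 0, 0], [0, 0, 0, 0, 0], [0, 0, 0, 0, 0]]

```text
clock: 9.55
tcp_pos: [493.1, 132.9, 127.5]
ee_rot: [0.404, 0.915, 0.0, 0.0]
ft_force: [0.2, 0.1, 3.4]
finger_gap: 11.4
```

```bash
python3 d.py 493.7 133.6 49
cat > rim.py <<'E'
import sys
from h import *
# bowl rim plane from the top camera: cream points near guess (x,y,zrim)
g=np.array(list(map(float,sys.argv[1:4]))); f,d=grab_frame("top"); np.savez("f_top.npz",f=f,d=d); C=cloud("top",d)
hsv=cv2.cvtColor(f,cv2.COLOR_BGR2HSV)
r=np.hypot(C[...,0]-g[0],C[...,1]-g[1]); m=(r<58)&(r>34)&(np.abs(C[...,2]-g[2])<18)&(d>0)
P=C[m]; print("n",len(P))
for it in range(8):
    A=np.c_[P[:,:2]-g[:2],np.ones(len(P))]; s=np.linalg.lstsq(A,P[:,2],rcond=None)[0]; e=P[:,2]-A@s; P=P[np.abs(e)<max(2.5*np.std(e),2)]
rr=np.hypot(*(P[:,:2]-g[:2]).T)
from scipy.optimize import least_squares
c=least_squares(lambda c:np.hypot(*(P[:,:2]-c).T)-46,g[:2],loss="soft_l1").x
print("n",len(P),"rim centre",c.round(1),"z at guess",s[2].round(1),"slope deg x,y",np.degrees(s[:2]).round(2))
E
python3 rim.py 548.9 73 76
```

```text
t 9.55 tcp [493.1 132.9 127.5] gap 11.4 F [0.2 0.1 3.4] tool-y deg 42.33 z [ 0.001  0.    -1.   ]
units [0.003 0.018 0.002]
n 374
n 365 rim centre [546.6  71.9] z at guess 71.7 slope deg x,y [-0.21 -1.01]
```

Call:
servo_tool:
  increments:
    - [[0, 0, -0.05, 0, 0], [0, 0, -0.2, 0, 0], [0, 0, -0.5, 0, 0], [0, 0, -0.8, 0, 0], [0, 0, -1.0, 0, 0]]

```text
clock: 10.1
tcp_pos: [492.8, 132.7, 178.0]
ee_rot: [0.404, 0.915, 0.0, 0.0]
ft_force: [-0.1, 0.3, -2.1]
finger_gap: 11.8
```

Call:
servo_tool:
  increments:
    - [[0, 0, 0, 0, 0], [0, 0, 0, 0, 0], [0, 0, 0, 0, 0], [0, 0, 0, 0, 0], [0, 0, 0, 0, 0]]

```text
clock: 10.6
tcp_pos: [492.6, 132.7, 176.6]
ee_rot: [0.404, 0.915, -0.0, -0.001]
ft_force: [0.5, 0.7, -1.7]
finger_gap: 11.8
```

```bash
python3 d.py; python3 rim.py 548.9 73 126;  python3 pic.py scene s2 300 460 130 250 5
```

```text
t 10.6 tcp [492.6 132.7 176.6] gap 11.8 F [ 0.5  0.7 -1.7] tool-y deg 42.33 z [-0.001 -0.    -1.   ]
n 407
n 407 rim centre [546.1  71.7] z at guess 119.9 slope deg x,y [-0.19 -0.44]
```

View pics/s2.png

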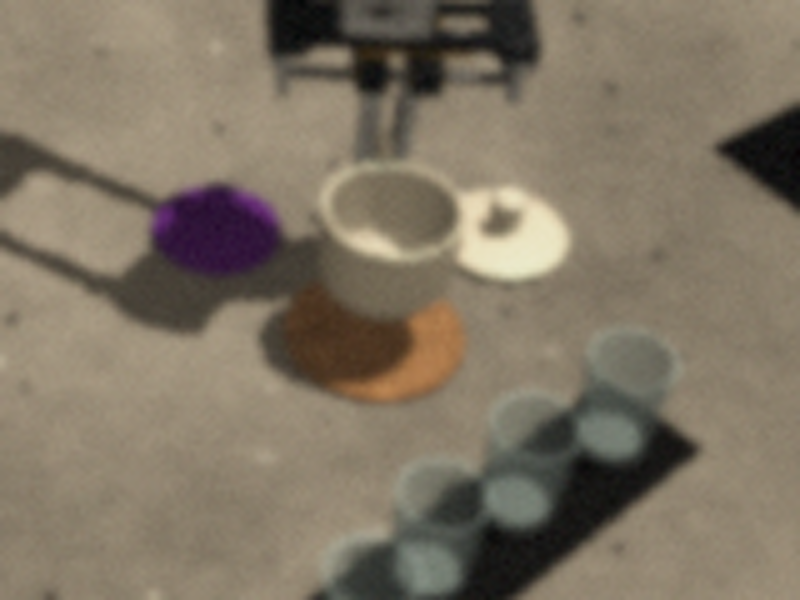

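The bowl hangs level, with the rim 48 mm higher for a 49 mm lift and no sag. The lid lies flat on the counter (crop about 510,235). Next I'm refining the chute pose.

Run:
```python
from h import *
g=np.load("f_top.npz"); f,d=g["f"],g["d"]; C=cloud("top",d)
w=lambda x,y,z: at_z("top",(x+.5)/4-.5+370,(y+.5)/4-.5+170,z)
a=lambda v: np.degrees(np.arctan2(v[1],v[0]))
A,B=w(473-400,138,14),w(590-400,431,14); E=w(720-400,45,14); F=w(740-400,387,14)
print("front edge yaw",a(B-A)+90,"upper side",a(A-E),"lower side",a(B-F),np.linalg.norm(A-B))
for v in range(232,264,2): print(v,[int(z) for z in C[v,372:400:2,2]])
# lumps
hsv=cv2.cvtColor(f,cv2.COLOR_BGR2HSV); m=(hsv[...,1]>150)&(hsv[...,0]<15); m[:,:370]=0;m[:, 450:]=0; m[:200]=0
P=C[m&(d>0)]; print(len(P),P.min(0).round(),P.max(0).round()); mu=P.mean(0); v=np.linalg.svd(P-mu,full_matrices=0)[2][0]; print("lump line",mu.round(),v,a(v))
```

```text
front edge yaw -69.29723912240223 upper side 111.28486317898123 lower side 106.67614694850678 194.6979456319122
232 [3, -3, 0, 0, 152, 0, 182, 182, 181, 225, 227, 194, 199, 200]
234 [-5, -3, 0, 188, 182, 181, 0, 219, 205, 190, 192, 194, 197, 196]
236 [0, 0, 192, 191, 209, 212, 184, 183, 187, 190, 192, 194, 197, 199]
238 [1, -2, 91, 193, 187, 181, 180, 183, 183, 191, 189, 206, 212, 212]
240 [0, 0, -2, 195, 190, 184, 180, 180, 186, 184, 204, 209, 212, 212]
242 [0, 0, 0, 101, 193, 182, 180, 178, 182, 186, 208, 210, 214, 210]
244 [0, 0, 0, -4, 194, 188, 183, 181, 195, 198, 201, 208, 211, 210]
246 [0, 0, 0, -2, 192, 192, 190, 194, 199, 200, 198, 203, 205, 192]
248 [-1, 0, 0, -6, 90, 190, 191, 199, 199, 201, 199, 197, 192, 192]
250 [-1, 1, 0, -4, 0, 1025, 191, 195, 197, 200, 199, 199, 190, 192]
252 [2, 0, 0, -1, 0, 99, 191, 191, 194, 195, 194, 186, 190, 188]
254 [-2, -1, -2, 0, -2, -2, 195, 185, 181, 179, 180, 185, 189, 189]
256 [1, 0, -2, 4, 0, 2, 191, 193, 182, 177, 178, 185, 218, 220]
258 [0, -2, -1, 0, -1, 0, 92, 196, 186, 212, 214, 163, 180, 180]
260 [0, -1, 0, -1, -3, 0, -4, 205, 209, 182, 172, -3, 0, 0]
262 [0, 0, 1, 1, 0, 2, -1, 89, 194, 144, 154, 1025, -2, -1]
167 [ 452. -408.  197.] [ 491. -338.  251.]
lump line [ 474. -374.  225.] [-0.34324074  0.73415143 -0.58583912] 115.0576866111318
```

Run:
```python
from h import *
g=np.load("f_top.npz"); f,d=g["f"],g["d"]; C=cloud("top",d)
th=np.radians(110.4); fr=np.array([np.cos(th),np.sin(th)]); la=np.array([-fr[1],fr[0]]); L=np.array([459.9,-343.3])
R=C[215:275,370:440]; q=R[...,:2]-L; s=q@fr; l=q@la; z=R[...,2]; ok=(z>165)
# floor: residual to z=180-s*tan36
fz=z-(180-s*np.tan(np.radians(36)))
m=ok&(s<-3)&(s>-60)
for lo in range(-34,34,4):
    k=m&(l>=lo)&(l<lo+4); print(lo,k.sum(),np.percentile(fz[k],[10,50,90]).round(1) if k.any() else "")
print("gate z>186,|l|<18:")
k=ok&(np.abs(l)<18)&(s>-12)&(s<25)
for a in range(-12,24,3):
    j=k&(s>=a)&(s<a+3); print(a,j.sum(),np.percentile(z[j],[10,50,90]).round(0) if j.any() else "")
```

```text
-34 21 [-37.9 -31.2 -10.9]
-30 34 [-35.4 -20.9  23.1]
-26 76 [-0.6 34.7 38.2]
-22 60 [-2.3  0.2  1.9]
-18 64 [-2.6 -0.   2. ]
-14 64 [-0.9  2.5 16.9]
-10 70 [ 9.2 18.  21.8]
-6 70 [15.6 20.3 23.6]
-2 66 [15.  18.5 22.2]
2 66 [12.8 16.2 19.2]
6 60 [-2.   0.2 14.3]
10 59 [-2.6 -0.2  1.6]
14 65 [-2.6 -0.3  1.6]
18 64 [-2.3 -0.5  2.1]
22 68 [ 1.  35.7 38.4]
26 44 [-35.  -22.7  -6.3]
30 9 [-39.2 -36.  -34.8]
gate z>186,|l|<18:
-12 28 [186. 201. 210.]
-9 35 [185. 198. 206.]
-6 26 [182. 186. 200.]
-3 27 [179. 195. 201.]
0 26 [178. 196. 201.]
3 24 [181. 192. 198.]
6 28 [185. 191. 196.]
9 20 [188. 191. 193.]
12 23 [191. 193. 195.]
15 7 [192. 193. 194.]
18 0 
21 0
```

The lip estimate is confirmed: floor plane residual about 0, walls symmetric, lip (460,-343), front direction 110.4°. I'm carrying the bowl there at the height that puts its rim near 125 mm.

Call:
servo_tool:
  increments:
    - [[-0.07, -0.11, 0, 0, 0], [-0.24, -0.39, 0, 0, 0], [-0.48, -0.79, 0, 0, 0], [-0.76, -1.24, 0, 0, 0], [-1.07, -1.75, 0, 0, 0]]

```text
clock: 11.2
tcp_pos: [463.8, 33.4, 177.2]
ee_rot: [0.404, 0.915, -0.0, 0.0]
ft_force: [0.2, -1.4, -2.8]
finger_gap: 11.4
```

Call:
servo_tool:
  increments:
    - [[-0.31, -0.51, 0, 0, 0], [-0.62, -1.01, 0, 0, 0], [-0.93, -1.52, 0, 0, 0], [-1.24, -2.03, 0, 0, 0], [-1.55, -2.53, 0, 0, 0]]

```text
clock: 11.7
tcp_pos: [422.0, -109.5, 177.3]
ee_rot: [0.404, 0.915, -0.0, 0.0]
ft_force: [-0.1, 0.6, -2.0]
finger_gap: 12.0
```

Call:
servo_tool:
  increments:
    - [[-0.28, -0.45, 0, 0, 0], [-0.48, -0.79, 0, 0, 0], [-0.65, -1.07, 0, 0, 0], [-0.78, -1.27, 0, 0, 0], [-0.83, -1.35, 0, 0, 0]]

```text
clock: 12.2
tcp_pos: [400.6, -185.4, 177.2]
ee_rot: [0.405, 0.914, -0.0, 0.0]
ft_force: [1.1, 0.3, -2.3]
finger_gap: 11.4
```

Call:
servo_tool:
  increments:
    - [[0, 0, 0, 0.6, 0], [0, 0, 0, 1.6, 0], [0, 0, 0, 2.8, 0], [0, 0, 0, 3.8, 0], [0, 0, 0, 4.42, 0]]

```text
clock: 12.7
tcp_pos: [400.9, -183.8, 177.1]
ee_rot: [0.573, 0.82, 0.0, -0.0]
ft_force: [0.7, 0.9, -2.1]
finger_gap: 11.4
```

```bash
python3 d.py 400.7 -184.1 98.1; python3 rim.py 428.5 -260.8 125
```

```text
t 12.7 tcp [ 400.9 -183.8  177.1] gap 11.4 F [ 0.7  0.9 -2.1] tool-y deg 20.11 z [-0.     0.001 -1.   ]
units [-0.005 -0.007  0.012]
n 196
n 166 rim centre [ 428.2 -259.8] z at guess 124.3 slope deg x,y [-0.39  0.9 ]
```

Call:
servo_tool:
  increments:
    - [[-0.1, 0, 0, 0, 0], [-0.3, 0, 0, 0, 0], [-0.5, 0, 0, 0, 0], [-0.65, 0, 0, 0, 0], [-0.7, 0, 0, 0, 0]]

```text
clock: 13.25
tcp_pos: [413.7, -218.5, 177.1]
ee_rot: [0.572, 0.82, -0.0, 0.0]
ft_force: [0.1, 0.2, -1.2]
finger_gap: 11.5
```

```bash
python3 d.py; python3 pic.py top t2 340 480 180 285 5
```

```text
t 13.25 tcp [ 413.7 -218.5  177.1] gap 11.5 F [ 0.1  0.2 -1.2] tool-y deg 20.19 z [ 0.001 -0.    -1.   ]
```

View pics/t2.png

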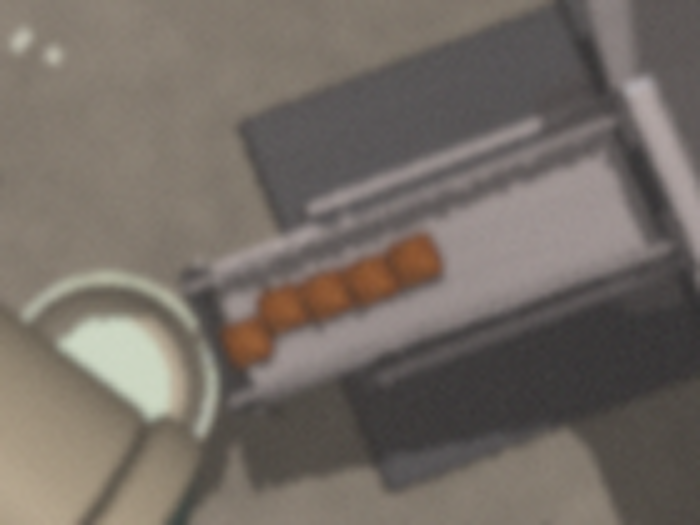

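The bowl mouth (crop about 110,375) lines up with the chute axis and the lumps sit behind the gate. I'm pushing now.

Call:
servo_tool:
  increments:
    - [[-0.1, 0, 0, 0, 0], [-0.25, 0, 0, 0, 0], [-0.42, 0, 0, 0, 0], [-0.58, 0, 0, 0, 0], [-0.66, 0, 0, 0, 0]]

```text
clock: 13.8
tcp_pos: [424.3, -248.2, 176.5]
ee_rot: [0.572, 0.82, 0.0, -0.001]
ft_force: [0.0, 3.3, -5.5]
finger_gap: 12.0
```

Call:
servo_tool:
  increments:
    - [[0, 0, 0, 0, 0], [0, 0, 0, 0, 0], [0, 0, 0, 0, 0], [0, 0, 0, 0, 0], [0, 0, 0, 0, 0]]

```text
clock: 14.3
tcp_pos: [424.2, -247.7, 177.1]
ee_rot: [0.572, 0.82, 0.0, -0.0]
ft_force: [-1.4, 3.3, -5.2]
finger_gap: 12.0
```

```bash
python3 d.py
cat > lumps.py <<'E'
from h import *
f,d=grab_frame("top"); np.savez("f_top.npz",f=f,d=d); C=cloud("top",d); hsv=cv2.cvtColor(f,cv2.COLOR_BGR2HSV)
m=((hsv[...,1]>140)&(hsv[...,0]<15)&(hsv[...,2]>50)).astype(np.uint8); m[:150]=0
n,l,st,ce=cv2.connectedComponentsWithStats(m)
for i in range(1,n):
    if st[i,4]>8: print(ce[i].round(),st[i,4],np.median(C[l==i],0).round())
E
python3 lumps.py
```

```text
t 14.3 tcp [ 424.2 -247.7  177.1] gap 12.0 F [-1.4  3.3 -5.2] tool-y deg 20.24 z [-0.     0.001 -1.   ]
```

```bash
python3 pic.py top t3 340 480 180 285 5
```

```text
(no output)
```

View pics/t3.png

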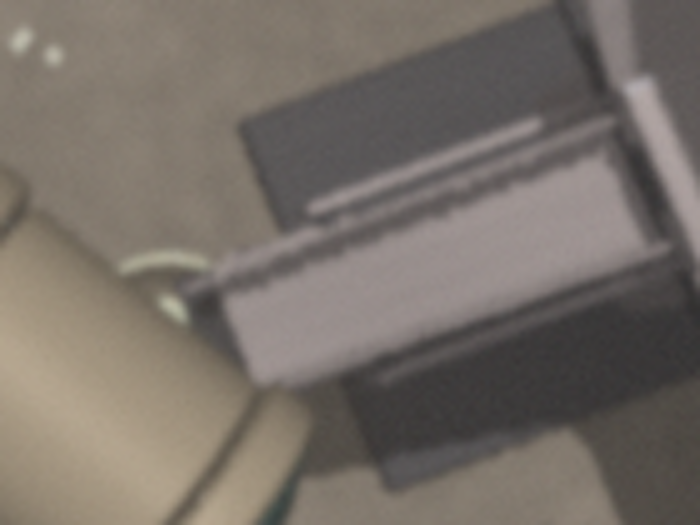

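The chute is empty, so I'm backing off gently.

Call:
servo_tool:
  increments:
    - [[0.05, 0, 0, 0, 0], [0.15, 0, 0, 0, 0], [0.3, 0, 0, 0, 0], [0.5, 0, 0, 0, 0], [0.75, 0, 0, 0, 0]]

```text
clock: 14.9
tcp_pos: [411.7, -212.8, 177.7]
ee_rot: [0.572, 0.82, -0.0, 0.001]
ft_force: [0.3, 0.1, -2.5]
finger_gap: 11.9
```

Call:
servo_tool:
  increments:
    - [[0.3, 0, 0, 0, 0], [0.6, 0, 0, 0, 0], [0.85, 0, 0, 0, 0], [1.0, 0, 0, 0, 0], [1.05, 0, 0, 0, 0]]

```text
clock: 15.4
tcp_pos: [392.9, -162.6, 177.2]
ee_rot: [0.571, 0.821, 0.0, -0.0]
ft_force: [-0.5, -0.2, -2.8]
finger_gap: 11.8
```

```bash
python3 d.py 492.9 132.8 98.1; python3 lumps.py; python3 rim.py 434 -238 125; python3 pic.py top t4 310 400 170 260 6
```

```text
t 15.4 tcp [ 392.9 -162.6  177.2] gap 11.8 F [-0.5 -0.2 -2.8] tool-y deg 20.29 z [ 0.  0. -1.]
units [4.848 3.925 0.015]
[332. 255.] 16 [ 445. -231.   72.]
[323. 266.] 23 [ 417. -210.   91.]
n 148
n 136 rim centre [ 420.7 -238.7] z at guess 117.9 slope deg x,y [-1.34  4.3 ]
```

View pics/t4.png

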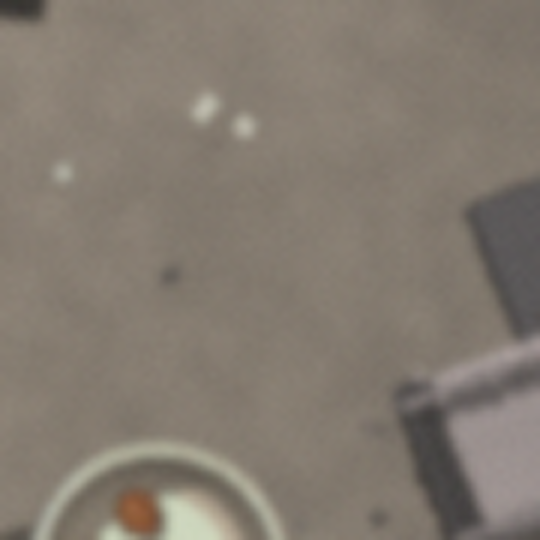

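Lumps are in the bowl, none on the counter, and Fz changed by about -0.5 N, which matches five lumps. I'm carrying it back.

Call:
servo_tool:
  increments:
    - [[0.1, 0.08, 0, 0, 0], [0.34, 0.27, 0, 0, 0], [0.68, 0.55, 0, 0, 0], [1.07, 0.86, 0, 0, 0], [1.5, 1.22, 0, 0, 0]]

```text
clock: 16.05
tcp_pos: [425.2, -71.7, 177.1]
ee_rot: [0.573, 0.82, 0.0, 0.0]
ft_force: [0.8, 0.2, -1.9]
finger_gap: 11.6
```

Call:
servo_tool:
  increments:
    - [[0.44, 0.35, 0, 0, 0], [0.87, 0.71, 0, 0, 0], [1.31, 1.06, 0, 0, 0], [1.75, 1.41, 0, 0, 0], [2.18, 1.77, 0, 0, 0]]

```text
clock: 16.55
tcp_pos: [470.6, 62.0, 177.1]
ee_rot: [0.572, 0.82, 0.0, 0.0]
ft_force: [0.9, 0.2, -3.2]
finger_gap: 11.9
```

Call:
servo_tool:
  increments:
    - [[0.39, 0.31, 0, 0, 0], [0.68, 0.55, 0, 0, 0], [0.92, 0.75, 0, 0, 0], [1.09, 0.88, 0, 0, 0], [1.17, 0.94, 0, 0, 0]]

```text
clock: 17.05
tcp_pos: [494.2, 132.5, 177.0]
ee_rot: [0.572, 0.82, 0.0, -0.0]
ft_force: [-0.4, -0.2, -2.4]
finger_gap: 11.7
```

Call:
servo_tool:
  increments:
    - [[0, 0, 0, -0.6, 0], [0, 0, 0, -1.6, 0], [0, 0, 0, -2.8, 0], [0, 0, 0, -3.8, 0], [0, 0, 0, -4.41, 0]]

```text
clock: 17.55
tcp_pos: [493.6, 131.2, 177.1]
ee_rot: [0.404, 0.915, -0.0, -0.0]
ft_force: [0.0, 0.6, -3.2]
finger_gap: 12.0
```

```bash
python3 d.py 493.1 132.9 49.1; python3 lumps.py; python3 rim.py 548.9 73 126
python3 - <<'E'
from h import *
from scipy.optimize import least_squares
f=np.load("f_top.npz")["f"]; hsv=cv2.cvtColor(f,cv2.COLOR_BGR2HSV)
s=hsv[160:270,150:270]; m=((s[...,1]>70)&(s[...,0]<22)&(s[...,1]<150)).astype(np.uint8)
m=cv2.morphologyEx(m,cv2.MORPH_OPEN,np.ones((3,3),np.uint8)); p=np.argwhere(m)[:,::-1]+[150,160]
h=cv2.convexHull(p.astype(np.int32))[:,0]; W=np.array([at_z("top",u,v,6)[:2] for u,v in h])
print("coaster",least_squares(lambda c:np.hypot(*(W-c).T)-64,W.mean(0),loss="soft_l1",f_scale=2).x,len(p))
E
```

```text
t 17.55 tcp [493.6 131.2 177.1] gap 12.0 F [ 0.   0.6 -3.2] tool-y deg 42.39 z [-0.001 -0.    -1.   ]
units [0.032 0.016 0.992]
[202. 202.] 16 [567.  85.  72.]
[194. 216.] 36 [531.  95.  90.]
[200. 222.] 13 [519.  83.  76.]
n 342
n 326 rim centre [546.4  70.6] z at guess 116.7 slope deg x,y [-2.58  2.11]
coaster [545.70590831  73.79800909] 872
```

The bowl has sagged about 3.5° away from the handle since the push. I'm lowering slowly so the coaster levels it.

Call:
servo_tool:
  increments:
    - [[0.02, 0.01, 0.1, 0, 0], [0.02, 0.01, 0.3, 0, 0], [0.02, 0.01, 0.5, 0, 0], [0.02, 0.01, 0.68, 0, 0], [0.02, 0.01, 0.78, 0, 0]]

```text
clock: 18.15
tcp_pos: [492.9, 132.8, 136.7]
ee_rot: [0.405, 0.915, -0.001, -0.001]
ft_force: [0.5, -0.2, -2.5]
finger_gap: 11.6
```

Call:
servo_tool:
  increments:
    - [[0, 0, 0.03, 0, 0], [0, 0, 0.06, 0, 0], [0, 0, 0.09, 0, 0], [0, 0, 0.12, 0, 0], [0, 0, 0.14, 0, 0]]

```text
clock: 18.65
tcp_pos: [493.1, 133.7, 132.2]
ee_rot: [0.405, 0.914, 0.001, -0.0]
ft_force: [-4.5, 3.2, 6.4]
finger_gap: 11.6
```

```bash
python3 d.py 493.1 132.9 49.1; python3 lumps.py; python3 rim.py 548.9 73 76
```

```text
t 18.65 tcp [493.1 133.7 132.2] gap 11.6 F [-4.5  3.2  6.4] tool-y deg 42.25 z [-0.     0.001 -1.   ]
units [-0.012 -0.01   0.094]
[206. 205.] 15 [565.  85.  32.]
[199. 219.] 37 [529.  97.  48.]
[205. 224.] 16 [519.  84.  33.]
n 377
n 376 rim centre [544.7  72.7] z at guess 71.9 slope deg x,y [-2.07  1.01]
```

Call:
servo_tool:
  increments:
    - [[0, 0, 0.02, 0, 0], [0, 0, 0.04, 0, 0], [0, 0, 0.05, 0, 0], [0, 0, 0.06, 0, 0], [0, 0, 0.06, 0, 0]]

```text
clock: 19.25
tcp_pos: [493.2, 133.7, 129.3]
ee_rot: [0.405, 0.914, 0.001, -0.0]
ft_force: [-4.1, 3.5, 5.9]
finger_gap: 12.0
```

```bash
python3 d.py 493.1 132.9 49.1; python3 rim.py 548.9 73 76
```

```text
t 19.25 tcp [493.2 133.7 129.3] gap 12.0 F [-4.1  3.5  5.9] tool-y deg 42.25 z [ 0.     0.001 -1.   ]
units [-0.01  -0.012  0.036]
n 375
n 375 rim centre [544.6  73. ] z at guess 71.5 slope deg x,y [-0.62 -0.13]
```

Call:
servo_tool:
  increments:
    - [[0, 0, 0.01, 0, 0], [0, 0, 0.02, 0, 0], [0, 0, 0.03, 0, 0], [0, 0, 0.035, 0, 0], [0, 0, 0.035, 0, 0]]

```text
clock: 19.8
tcp_pos: [493.3, 133.7, 127.6]
ee_rot: [0.405, 0.914, 0.001, -0.0]
ft_force: [-4.2, 3.6, 6.4]
finger_gap: 11.7
```

```bash
python3 d.py 493.1 132.9 49.1; python3 rim.py 548.9 73 76
```

```text
t 19.8 tcp [493.3 133.7 127.6] gap 11.7 F [-4.2  3.6  6.4] tool-y deg 42.25 z [ 0.001  0.002 -1.   ]
units [-0.009 -0.015  0.003]
n 370
n 370 rim centre [544.6  73.3] z at guess 71.1 slope deg x,y [-0.31 -0.23]
```

Call:
servo_tool:
  increments:
    - [[0, 0, 0, 0, 0.2], [0, 0, 0, 0, 0.4], [0, 0, 0, 0, 0.5], [0, 0, 0, 0, 0.5], [0, 0, -0.1, 0, 0.5]]

```text
clock: 20.35
tcp_pos: [493.2, 132.7, 131.0]
ee_rot: [0.405, 0.915, -0.0, -0.001]
ft_force: [0.4, -0.6, -0.8]
finger_gap: 45.8
```

Call:
servo_tool:
  increments:
    - [[0, 0, -0.3, 0, 0.5], [0, 0, -0.8, 0, 0.5], [0, 0, -1.4, 0, 0.5], [0.3, 0, -2.0, 0, 0.5], [0.8, 0, -2.3, 0, 0.5]]

```text
clock: 20.85
tcp_pos: [468.4, 162.3, 249.3]
ee_rot: [0.405, 0.914, 0.001, 0.002]
ft_force: [0.3, 0.6, 0.1]
finger_gap: 47.1
```

```bash
python3 d.py 548.3 222.3 39.2; python3 lumps.py; python3 rim.py 548.9 73 76; python3 pic.py top t5 140 260 170 270 6
```

```text
t 20.85 tcp [468.4 162.3 249.3] gap 47.1 F [0.3 0.6 0.1] tool-y deg 42.17 z [ 0.005  0.001 -1.   ]
units [-0.176  1.979  2.644]
[206. 205.] 13 [567.  85.  32.]
[199. 218.] 22 [531.  96.  46.]
[205. 224.] 12 [521.  85.  31.]
n 373
n 373 rim centre [544.5  73.4] z at guess 71.1 slope deg x,y [ 0.03 -0.56]
```

View pics/t5.png

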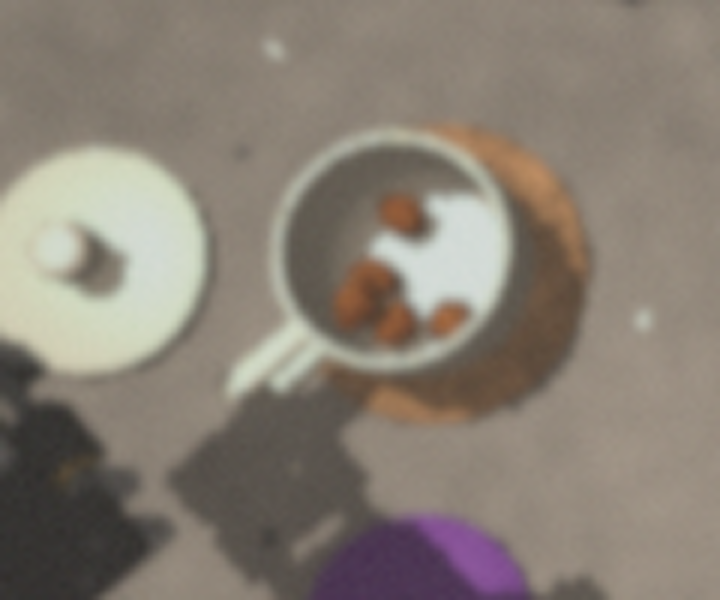

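Five lumps are in the bowl, at crop (400,215), (370,280), (352,307), (395,325) and (450,318). The bowl is level on the coaster and the lid lies clear. Next I'm measuring the lid and rim centres.

```bash
cat > circ.py <<'E'
from h import *
from scipy.optimize import minimize
def fit(f,z,r,g):   # max mean outward-negative gradient along projected circle of radius r
    G=cv2.GaussianBlur(cv2.cvtColor(f,cv2.COLOR_BGR2GRAY).astype(np.float32),(0,0),.7); S=f.astype(np.float32)
    th=np.linspace(0,2*np.pi,180,endpoint=False); K,R,t=cam("top")
    def val(c,rr):
        X=np.c_[c[0]+rr*np.cos(th),c[1]+rr*np.sin(th),np.full(180,z)]@R.T+t; p=(X@K.T); p=(p[:,:2]/p[:,2:]).astype(np.float32)
        return cv2.remap(G,p[:,:1],p[:,1:],cv2.INTER_LINEAR).ravel()
    cost=lambda c:-np.mean(np.clip(val(c,r-2)-val(c,r+2),0,40))
    best=min(((cost((g[0]+a,g[1]+b)),g[0]+a,g[1]+b) for a in np.arange(-9,9.1,1) for b in np.arange(-9,9.1,1)))
    return minimize(cost,best[1:],method="Nelder-Mead").x.round(1),-best[0]
if __name__=="__main__":
    f=np.load("f_top.npz")["f"]
    a=cv2.imread("pics/t1.png"); f1=np.zeros_like(f); f1[170:270,140:260]=cv2.resize(a,(120,100),interpolation=cv2.INTER_AREA)
    print("rim before",fit(f1,76,48,(549,73)),"now",fit(f,76,48,(546.5,73.5)))
    for z in (5,8): print("lid brim z",z,fit(f1,z,49,(549,221)),fit(f,z,49,(549,221)))
    print("knob top",fit(f,45,12.5,(548,223)))
E
python3 circ.py
```

```text
rim before (array([549.9,  75.8]), np.float32(25.109041)) now (array([546.1,  75.3]), np.float32(23.620066))
lid brim z 5 (array([549.8, 223.4]), np.float32(23.05571)) (array([549.9, 224.1]), np.float32(37.101204))
lid brim z 8 (array([549.1, 222.1]), np.float32(23.08431)) (array([549.3, 222.9]), np.float32(36.990906))
knob top (array([545.8, 223.7]), np.float32(10.518168))
```

Call:
servo_tool:
  increments:
    - [[-0.05, 0.5, 0.2, 0, 0.6], [-0.1, 1.1, 0.6, 0, 0.6], [-0.15, 1.6, 1.0, 0, 0.6], [-0.18, 1.9, 1.3, 0, 0.6], [-0.18, 2.0, 1.5, 0, 0.6]]

```text
clock: 21.5
tcp_pos: [547.6, 222.9, 168.5]
ee_rot: [0.404, 0.915, -0.001, -0.001]
ft_force: [0.1, -0.0, -0.1]
finger_gap: 56.3
```

Call:
servo_tool:
  increments:
    - [[0, 0, 0.1, 0, 0.6], [0, 0, 0.1, 0, 0.6], [0, 0, 0.1, 0, 0.6], [0, 0, 0.1, 0, 0.6], [0, 0, 0.1, 0, 0.6]]

```text
clock: 22.0
tcp_pos: [546.7, 222.9, 167.4]
ee_rot: [0.405, 0.915, 0.001, 0.001]
ft_force: [1.0, -0.3, 0.1]
finger_gap: 56.3
```

```bash
python3 d.py 548.9 223.1 39.5
```

```text
t 22.0 tcp [546.7 222.9 167.4] gap 56.3 F [ 1.  -0.3  0.1] tool-y deg 42.27 z [ 0.002  0.    -1.   ]
units [-0.027  0.033  0.99 ]
```

Call:
servo_tool:
  increments:
    - [[-0.02, 0.03, 0.3, 0, 0.6], [-0.03, 0.03, 0.6, 0, 0.6], [-0.03, 0.03, 0.85, 0, 0.6], [-0.03, 0.03, 0.95, 0, 0.6], [-0.03, 0.03, 0.98, 0, 0.6]]

```text
clock: 22.5
tcp_pos: [548.5, 222.9, 117.0]
ee_rot: [0.405, 0.915, -0.0, -0.0]
ft_force: [-0.5, 0.5, 0.2]
finger_gap: 56.4
```

Call:
servo_tool:
  increments:
    - [[0, 0, 0, 0, 0.6], [0, 0, 0, 0, 0], [0, 0, 0, 0, 0], [0, 0, 0, 0, 0], [0, 0, 0, 0, 0]]

```text
clock: 23.0
tcp_pos: [548.9, 223.1, 117.7]
ee_rot: [0.404, 0.915, 0.0, 0.0]
ft_force: [-0.5, 0.2, -0.7]
finger_gap: 28.1
```

Call:
servo_tool:
  increments:
    - [[0, 0, 0, 0, 0], [0, 0, 0, 0, 0], [0, 0, 0, 0, 0], [0, 0, 0, 0, 0], [0, 0, 0, 0, 0]]

```text
clock: 23.5
tcp_pos: [548.9, 223.1, 117.7]
ee_rot: [0.404, 0.915, 0.0, 0.0]
ft_force: [-0.1, -0.1, 2.8]
finger_gap: 24.5
```

```bash
python3 d.py 545.7 75.6 140
```

```text
t 23.5 tcp [548.9 223.1 117.7] gap 24.5 F [-0.1 -0.1  2.8] tool-y deg 42.28 z [ 0.  0. -1.]
units [-2.139 -2.031 -2.015]
```

Call:
servo_tool:
  increments:
    - [[0, 0, -0.2, 0, 0], [0, 0, -0.7, 0, 0], [0, 0, -1.3, 0, 0], [0, 0, -1.8, 0, 0], [0, 0, -2.0, 0, 0]]

```text
clock: 24.0
tcp_pos: [549.7, 223.3, 220.3]
ee_rot: [0.404, 0.915, 0.001, 0.002]
ft_force: [0.7, 0.8, -1.5]
finger_gap: 24.6
```

Call:
servo_tool:
  increments:
    - [[-0.2, -0.19, 0, 0, 0], [-0.7, -0.66, 0, 0, 0], [-1.3, -1.23, 0, 0, 0], [-1.85, -1.75, 0, 0, 0], [-2.14, -2.03, 0, 0, 0]]

```text
clock: 24.5
tcp_pos: [544.1, 72.1, 215.5]
ee_rot: [0.405, 0.914, -0.002, -0.002]
ft_force: [0.6, 0.5, -1.1]
finger_gap: 24.2
```

Call:
servo_tool:
  increments:
    - [[0, 0, 0.1, 0, 0], [0, 0, 0.25, 0, 0], [0, 0, 0.35, 0, 0], [0, 0, 0.4, 0, 0], [0, 0, 0.4, 0, 0]]

```text
clock: 25.0
tcp_pos: [545.3, 76.4, 196.6]
ee_rot: [0.404, 0.915, -0.0, -0.001]
ft_force: [-0.3, 0.1, -0.7]
finger_gap: 24.4
```

```bash
python3 d.py 545.7 75.6 110.3; python3 pic.py scene s3 330 420 150 225 8
```

```text
t 25.0 tcp [545.3  76.4 196.6] gap 24.4 F [-0.3  0.1 -0.7] tool-y deg 42.36 z [-0.002  0.    -1.   ]
units [-0.018 -0.005  0.157]
```

View pics/s3.png

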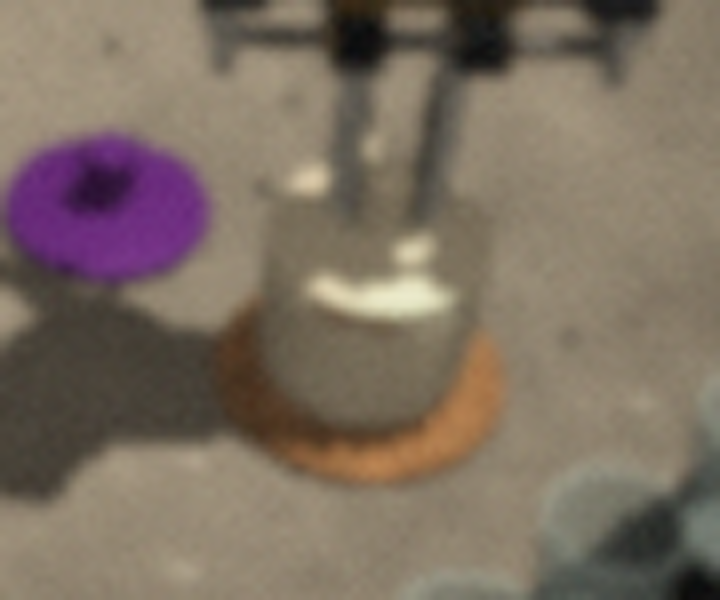

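The lid hovers centred just above the rim. I'm lowering it slowly.

Call:
servo_tool:
  increments:
    - [[-0.01, 0, 0.03, 0, 0], [-0.01, 0, 0.06, 0, 0], [-0.01, 0, 0.09, 0, 0], [-0.01, 0, 0.12, 0, 0], [-0.01, 0, 0.13, 0, 0]]

```text
clock: 25.55
tcp_pos: [545.9, 75.2, 190.8]
ee_rot: [0.405, 0.915, -0.0, -0.0]
ft_force: [0.5, -0.2, -1.3]
finger_gap: 24.2
```

```bash
python3 d.py 545.7 75.6 110.3
```

```text
t 25.55 tcp [545.9  75.2 190.8] gap 24.2 F [ 0.5 -0.2 -1.3] tool-y deg 42.28 z [-0.  0. -1.]
units [0.009 0.003 0.041]
```

Call:
servo_tool:
  increments:
    - [[0, 0, 0.01, 0, 0], [0, 0, 0.02, 0, 0], [0, 0, 0.03, 0, 0], [0, 0, 0.04, 0, 0], [0, 0, 0.045, 0, 0]]

```text
clock: 26.05
tcp_pos: [546.0, 75.2, 188.7]
ee_rot: [0.405, 0.915, 0.0, -0.0]
ft_force: [-0.4, -0.3, 0.3]
finger_gap: 24.5
```

Call:
servo_tool:
  increments:
    - [[0, 0, 0.01, 0, 0], [0, 0, 0.015, 0, 0], [0, 0, 0.02, 0, 0], [0, 0, 0.02, 0, 0], [0, 0, 0.02, 0, 0]]

```text
clock: 26.55
tcp_pos: [546.0, 75.2, 188.6]
ee_rot: [0.404, 0.915, 0.0, 0.0]
ft_force: [-2.1, -0.3, 6.2]
finger_gap: 24.4
```

The brim is down at the expected height (TCP 188.6, contact 6 N), so I'm releasing and going straight up.

Call:
servo_tool:
  increments:
    - [[0, 0, 0, 0, 0.2], [0, 0, 0, 0, 0.4], [0, 0, 0, 0, 0.6], [0, 0, 0, 0, 0.6], [0, 0, -0.1, 0, 0.6]]

```text
clock: 27.05
tcp_pos: [545.6, 75.2, 192.0]
ee_rot: [0.404, 0.915, -0.0, -0.001]
ft_force: [-0.4, -0.5, 0.3]
finger_gap: 53.1
```

Call:
servo_tool:
  increments:
    - [[0, 0, -0.4, 0, 0.6], [0, 0, -1.0, 0, 0.6], [0.3, 0.2, -1.6, 0, 0.6], [1.0, 0.7, -2.0, 0, 0.6], [1.8, 1.4, -2.0, 0, 0.6]]

```text
clock: 27.55
tcp_pos: [538.7, 186.1, 296.7]
ee_rot: [0.406, 0.914, 0.002, 0.003]
ft_force: [0.4, 0.3, 0.4]
finger_gap: 56.7
```

Call:
servo_tool:
  increments:
    - [[0.6, 0.5, 0, 0, 0.6], [1.2, 1.0, 0, 0, 0.6], [1.6, 1.3, 0, 0, 0.6], [1.8, 1.5, 0, 0, 0.6], [1.8, 1.5, 0, 0, 0.6]]

```text
clock: 28.05
tcp_pos: [532.3, 304.1, 292.5]
ee_rot: [0.403, 0.915, 0.0, 0.0]
ft_force: [1.3, -0.0, 0.6]
finger_gap: 56.4
```

```bash
python3 d.py; python3 pic.py scene s4 330 420 150 225 4; python3 pic.py top t6 150 250 170 245 4
python3 - <<'E'
from h import *; from circ import fit
a=cv2.imread("pics/s4.png");b=cv2.imread("pics/t6.png"); cv2.imwrite("pics/fin.png",np.hstack([a,b]))
f,d=grab_frame("top"); C=cloud("top",d)
print("lid brim",fit(f,79,49,(546,75)))
r=np.hypot(C[...,0]-546,C[...,1]-75); P=C[(r<42)&(r>20)&(np.abs(C[...,2]-84)<12)]
s=np.linalg.lstsq(np.c_[P[:,:2]-[546,75],np.ones(len(P))],P[:,2],rcond=None)[0]; print("lid top slope deg",np.degrees(s[:2]).round(2),"z",s[2].round(1),P[:,2].min(),P[:,2].max())
K=C[(r<22)&(C[...,2]>108)]; print("knob top z",np.percentile(K[:,2],[50,90]))
E
```

```text
t 28.05 tcp [532.3 304.1 292.5] gap 56.4 F [ 1.3 -0.   0.6] tool-y deg 42.41 z [ 0.  0. -1.]
lid brim (array([545.7,  74.4]), np.float32(35.394634))
lid top slope deg [-0.16  0.23] z 82.5 76.57397104900757 89.25126671297637
knob top z [115.52343667 117.62598934]
```

View pics/fin.png

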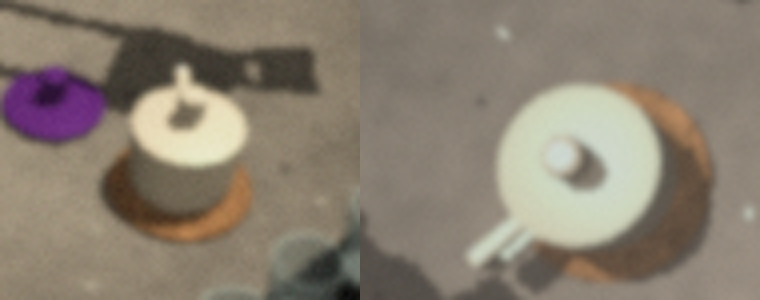

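The lid is seated level, within about 1 mm of the rim centre, with the bowl on the coaster. I'm handing in.

```bash
python3 -c "
from cell import finish_job
print(finish_job())"
```

```text
the job is handed in; nothing more can be done
None
```

The bowl is refilled and back on its coaster with its lid on, and I handed the job in at about 28 s of the 72 s allowed. `finish_job` gives no verdict.

I laid the cream lid flat on the counter at about (549, 223) and carried the bowl by its handle to the chute. I pushed the paddle about 27 mm with the rim about 54 mm below the lip. Then I set the bowl back on its coaster and put the lid on.

**Checks that passed:**
- **Lumps:** the chute was empty after the push, and five lumps were visible in the bowl before the lid went on. None was seen on the counter.
- **Lid:** the brim centre is within about 1 mm of the bowl's rim centre. Its slope is under 0.3° and the knob top is at the expected 117 mm.
- **Bowl:** it stands level, with its axis only a few mm from the coaster's centre.
- **Robot:** the gripper is open and clear of everything.

**Checks that disagreed or were not made:**
- **Sag:** the bowl sagged about 3.5° in the grip after the push. I levelled it by lowering it slowly onto the coaster (about 6 N), and it now stands about 3 mm from where it started.
- **Position estimates:** two ways of measuring the bowl's rim centre differed by 2 to 3 mm. Both were within the lid's clearance.
- **Tumblers:** I did not measure them again at the end. Nothing moved near them.
- **Pictures:** I viewed 12, two over the budget of 10.

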